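Latch the tube block and hold its cover ready for the screws

ROBOT

A 6-joint arm with a two-finger parallel gripper is mounted at the origin on the work surface. World frame = base frame: x ahead of the robot, y to its left, z up, the work surface at z = 0. Lengths are in m, angles in degrees, forces in N, time in s.
With the tool pointing down it reaches from about 0.35 to 0.925 m from the base axis. Payload 6.4 kg.
Tool frame: the origin (TCP) lies midway between the tips of the shut fingers; the grasp point (between the pads) lies 19 mm behind it; z points along the fingers, y is the line along which they close (so a half turn about z gives the same grasp; the last joint's range is limited). The gripper opens to 85 mm and grips with 20 to 120 N. Pads are 22 mm wide; open, the fingers measure 114 mm over their backs; the gripper's body (76 mm by 85 mm) begins 54 mm behind the grasp point. The pads swing forward as they close: fully open they stand 13 mm farther back than shut.
Start: joints at [-81.079, 14.043, 89.255, -0, 76.702, -9.975], TCP at [0.211, -0.615, 0.231] pointing down, gripper open.
Joint ranges: [-179.41, 179.41], [-58.25, 129.5], [7.25, 145.43], [-54.29, 234.29], [11.92, 165.04], [-157.13, 157.13]. Speed limits (degrees/s): [147.25, 147.25, 180, 180, 180, 180].

INTERFACE

Orientations are given as a 3x3 rotation matrix whose columns are the frame's x, y, z axes.
In Python, from rig import r gives the robot as it stands.
- The arm moves only by the tool step_arm, never from a script. Its argument "increments" is a list of rows, each a list of 2 entries, a list of its own where there are three numbers: the shift along the tool's x, y, z in mm, then the turn, a rotation vector about the tool's x, y, z in degrees. A call has 1 to 12 rows; each row shifts and turns the commanded pose from where the row before left it, along the tool's axes as they then stand; what a row does not reach is not made up. A row lasts 1/8 s, in which the tool goes at most 62.5 mm and 10.7 degrees, less where a joint would pass 70% of its speed; a pose out of reach is approached as far as the arm can. A call with a gripper value outside its range is refused whole. "hand" is the closure in counts, from 0 (fully open) to 255 (shut), set as the call begins (left out, the last holds). The fingers move at their own pace and stop on an object; "grip_force" is the grip in N (left out, the last holds). Time passes only in rows, so rows that do not move let the fingers close. It gives the time, the measured TCP pose, the force, the opening and the grip force at its end, in the units of the state.
- r.get_state(): the state, without advancing time (a new reading comes with each control period).
- r.camera(name): name is "scene" or "top" or "wrist"; returns a dict with "img" (420x560x3 uint8, red, green, blue), "depth" (420x560 float32, m along the optical axis (not along the pixel's ray), 0 where there is no reading), "K" (3x3 intrinsics, pixels), "k1" (the pictures are not rectified: a ray, as slopes to the right and down, at radius r is drawn at 1 + k1 r^2 times it, then the intrinsics apply), "xyz" and "attitude" of the camera in the world. Camera axes: x right, y down, z forward; pixel columns grow to the right and rows downward; lengths in m; the calibration is good to about 2 mm. A picture is of the moment at which its call begins.
- r.sign_off(): hands the job in; it is judged then, once.
The state is a dict: "clock": time; "joints": joint angles; "joint_velocities": joint speeds; "joint_torque": joint torques, N m; "tool_pos": TCP position; "orientation": TCP orientation; "force": force on the tool from outside, world axes, zero at the start; "ft_torque": the same for the moment, N m; "gripper_width": finger opening in m; "grasp_force": force on a finger pad.
Only numpy, scipy, OpenCV 4.12 (cv2) and the standard library are available. Lean on these libraries where they do the work, as an engineer would, in place of code of your own. Each camera call takes 0.05 s, during which the arm holds its last target. There are 200 camera calls.

TASK

On the pipetting deck, first swing the red-tabbed latch of the tube module down until it rests in its catch, with the white cover plate still lying where it is. Then take the cover by its black grip and hold it level, hovering about 15 mm above the module's three brass standoffs without ever touching the module, turned so that each threaded hole shows whole through its own hole in the plate; finish while still holding it steady there, ready for the screws. Leave the tip rack, bottle, screw dish and screwdriver where they are.

Things in the scene. Friction and masses are not known exactly. Their poses are not given: they have to be found in the camera images.
- module: Tube module bolted to the deck. Black base 150 x 150 x 12 mm; on it an aluminium tube block 80 x 80 mm, top at 50 mm, with two rows of three blue caps (16 mm wide, top at 56 mm, rows at x = -27 and +27 mm); three brass standoffs; a steel latch along y over the block at x = 0, hinged at y = -55 mm, 55 mm high. Origin: centre of the underside, on the deck; z up. It cannot move.
- latch (a joint): Latch angle, rad: 0 = closed, level along the module's +y in its catch (end stop); grows as it swings up; 1.57 is upright, stop at 1.7. Starts raised, 0.9 to 1.5. Stiff hinge (friction about 0.06 N m, no spring): it stays where it is left; about 1 N at the tab moves it.
- latch_hinge (a point): On the hinge axis (parallel to the module's x), middle of the bar; y runs along the latch to the tab and turns with it. The latch is a steel bar 14 mm wide, 5 mm thick, 124 mm long from here, then a red tab. Pushing its outer (upper) side with closed fingers, some 80 mm from the hinge or on the tab, closes it.
- latch_tab (a point): Centre of the latch's red tab (26 x 22 x 10 mm), 131 mm from the hinge; closed, it is 55 mm above the deck, just beyond the catch: a fork of two dark steel cheeks 18 mm apart, 10 mm thick, top at 62 mm, at y = +57 mm of the module.
- thread0 (a point): Mouth of the threaded hole (dark, 6 mm) in the top of the brass standoff (16 mm in diameter, top 72 mm above the deck) at x = +60, y = +50 mm of the module; axes as the module's. Belongs to cover_hole0.
- thread1 (a point): The same for the standoff at x = +60, y = -50 mm. Belongs to cover_hole1.
- thread2 (a point): The same for the single standoff at x = -60, y = 0 mm. Belongs to cover_hole2.
- cover: Loose white plate 150 x 130 x 6 mm (x, y, z), 0.24 to 0.39 kg, flat on the deck. Origin: centre of its underside; z up. Centred on top a black grip rib 60 mm along x, 14 mm wide, from 6 to 40 mm above the underside: pinch it across y from above. Three 14 mm holes; a blue stripe at x = -40 mm, by the single hole. It fits one way round: axes parallel to the module's, centre over centre.
- cover_hole0 (a point): Centre of the plate's hole at x = +60, y = +50 mm, at the underside.
- cover_hole1 (a point): Centre of the plate's hole at x = +60, y = -50 mm, at the underside.
- cover_hole2 (a point): Centre of the plate's single hole at x = -60, y = 0 mm, at the underside.
- tip_rack: Bystander: blue pipette-tip rack 125 x 85 x 51 mm, loose. Origin: centre of the underside.
- reagent: Bystander: reagent bottle with orange cap, 60 mm in diameter, 120 mm high, loose. Origin: centre of the underside.
- screw_dish: Bystander: white dish with screws, 90 x 70 x 22 mm, loose. Origin: centre of the underside.
- screwdriver: Bystander: screwdriver lying on the deck, loose, about 200 mm long, handle 26 mm thick. Origin: under its middle.

How it is judged (in metres and radians):
On the way, in this order (a step that is already met when the one before it is completed fails the run):
1. the latch is closed in its catch while the cover still lies on the deck (value of joint latch below 0.07 rad and height (world z) of cover below 0.015 m and distance of cover from where it was at the start of the episode below 0.04 m), for 0.2 s.
2. the cover is gripped and lifted clear of the deck (height (world z) of cover above 0.03 m and contact force between the fingers and cover above 2 N), for 0.2 s.
At the end, for the whole second after the job is handed in: Latch closed (under 0.07 rad); cover in the fingers (over 2 N), still (under 20 mm/s), level (within 0.12 rad), each hole within 4 mm horizontally of its own threaded hole, underside there 5 to 30 mm above the standoff; cover touches neither module nor bystander (value of joint latch below 0.07 rad and horizontal distance between cover_hole0 and thread0 below 0.004 m and z of cover_hole0 in the frame of thread0 between 0.005 and 0.03 m and horizontal distance between cover_hole1 and thread1 below 0.004 m and z of cover_hole1 in the frame of thread1 between 0.005 and 0.03 m and horizontal distance between cover_hole2 and thread2 below 0.004 m and z of cover_hole2 in the frame of thread2 between 0.005 and 0.03 m and angle between cover's own z axis and vertical below 0.12 rad and linear speed of cover below 0.02 m/s and contact force between the fingers and cover above 2 N and contact force between cover and module below 0.2 N and contact force between cover and tip_rack below 0.2 N and contact force between cover and reagent below 0.2 N and contact force between cover and screw_dish below 0.2 N and contact force between cover and screwdriver below 0.2 N); the arm keeps its last pose, push and grip.
It fails at once if the cover touches the module (contact force between cover and module above 0.5 N).
It fails at once if the tip rack is moved by over 30 mm (distance of tip_rack from where it was at the start of the episode above 0.03 m).
It fails at once if the reagent bottle is moved by over 30 mm (distance of reagent from where it was at the start of the episode above 0.03 m).
It fails at once if the screw dish is moved by over 30 mm (distance of screw_dish from where it was at the start of the episode above 0.03 m).
It fails at once if the screwdriver is moved by over 30 mm (distance of screwdriver from where it was at the start of the episode above 0.03 m).
It also fails if it takes over 59 s, if anything falls off the work surface, if the arm or the gripper's body presses on something with over 40 N, if the wrist force passes 120 N, or if a joint passes its speed limit or range.

## Working session

There is one attempt and no reset: what is moved stays moved. The work goes in short steps, Python scripts to look and compute and a tool call to move; the robot and the scene stay as the last step left them, time stands still between calls to the robot, and variables do not carry over. Pictures are saved under pics/ and viewed, at most 13 in all, crops included, and the job is handed in when it is done.

Besides the shell and the picture viewer there is one more tool, called as name(argument=value, ...) on one line, values as JSON. step_arm: Moves the arm, as the interface text tells. Its arguments: {"type":"object","properties":{"increments":{"type":"array","items":{"type":"array"}},"hand":{"type":"number"},"grip_force":{"type":"number"}},"required":["increments"]}

```bash
mkdir -p pics; cat > h.py <<'E'
import numpy as np, cv2
from rig import r
def snap(n,f):
    c=r.camera(n); cv2.imwrite(f'pics/{f}.png',c['img'][:,:,::-1]); np.savez(f'{f}.npz',**{k:np.array(v) for k,v in c.items()}); return c
def load(f): return dict(np.load(f'{f}.npz'))
def rays(c,uv):
    uv=np.array(uv,float).reshape(-1,1,2)
    k=np.array([float(c['k1']),0,0,0])
    p=cv2.undistortPoints(uv,c['K'],k).reshape(-1,2)
    d=np.c_[p,np.ones(len(p))]
    return d
def onz(c,uv,z):
    d=rays(c,uv)@np.array(c['attitude']).T; o=np.array(c['xyz'])
    return o+d*((z-o[2])/d[:,2])[:,None]
def dep(c,uv):
    d=rays(c,uv); z=np.array([c['depth'][int(round(v)),int(round(u))] for u,v in uv])
    return d*z[:,None]@np.array(c['attitude']).T+np.array(c['xyz'])
E
python3 - <<'E'
from h import *
for n in ('top','scene'):
    c=snap(n,n+'0'); print(n,c['K'],c['k1'],c['xyz'],c['attitude'])
a=cv2.imread('pics/top0.png');cv2.imwrite('pics/top0b.png',cv2.resize(a,(800,600)))
print(r.get_state())
E
```

```text
top [[518.41162814   0.         284.53812227]
 [  0.         518.41162814 209.07825893]
 [  0.           0.           1.        ]] 0.0013364808125115775 [0.33007445 0.00240459 1.25606558] [[-0.00476211 -0.97864606  0.20549746]
 [-0.99998787  0.00440255 -0.00220692]
 [ 0.00125508 -0.20550548 -0.97865516]]
scene [[446.20266736   0.         276.02070406]
 [  0.         446.20266736 211.94360795]
 [  0.           0.           1.        ]] -0.1331579993486923 [ 1.07936075 -0.61271237  0.62286916] [[ 0.79060841  0.34332179 -0.50701922]
 [ 0.61231767 -0.44013815  0.65676897]
 [ 0.0023246  -0.8297039  -0.55819892]]
{'clock': 0.1, 'joints': array([-8.10781139e+01,  1.40789989e+01,  8.93202661e+01,  1.30594736e-03,
        7.67018777e+01, -9.97546544e+00]), 'joint_velocities': array([-0.01850005, -0.00334815, -0.22116311,  0.1370795 , -0.03913234,
       -0.08167878]), 'joint_torque': array([ 4.17916890e-04, -4.30667567e+01, -3.27129471e+01, -1.00603615e-04,
        2.83266505e-03, -1.44852459e-05]), 'tool_pos': array([ 0.21044466, -0.61444429,  0.23028106]), 'orientation': array([[ 9.46102076e-01,  3.23868489e-01, -2.51858670e-04],
       [ 3.23868421e-01, -9.46100519e-01,  1.74735435e-03],
       [ 3.27629393e-04, -1.73474465e-03, -9.99998442e-01]]), 'force': array([ 0.69408648, -0.53834919, -0.27003099]), 'ft_torque': array([-0.00722983, -0.03382214,  0.03914622]), 'grasp_force': 0.0, 'gripper_width': 0.08554589999846104}
```

View pics/top0b.png

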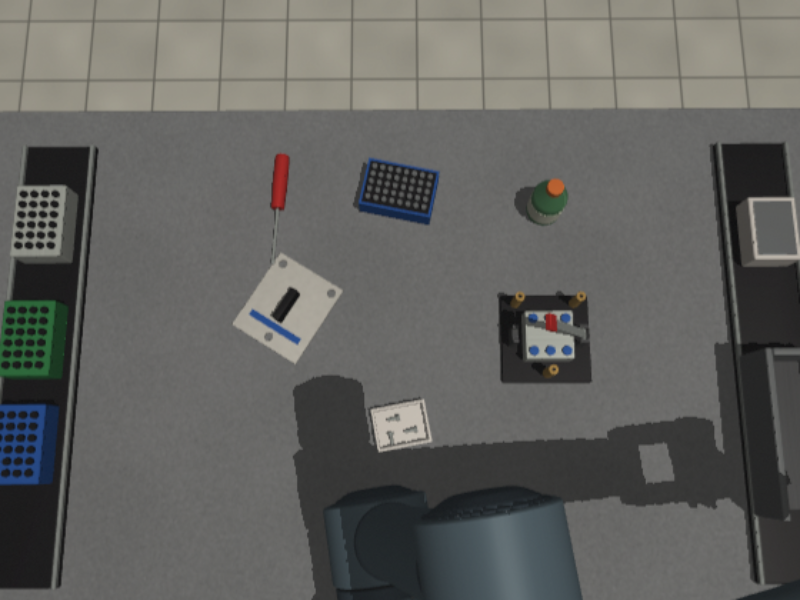

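View pics/scene0.png

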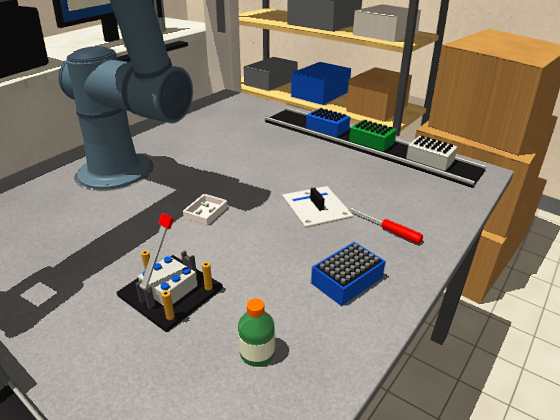

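The top view shows the module at about (545,338) of the 800x600 picture, with its two-standoff side away from the robot and the hinge on the right. The cover is at (287,308), and the screwdriver tip reaches close to it at (272,262). Next, enlarged crops.

```bash
python3 - <<'E'
import cv2,numpy as np
a=cv2.imread('pics/top0.png')
m=a[195:275,340:425]; c=a[170:260,155:247]
M=cv2.resize(m,(400,376),interpolation=2); 
M=cv2.resize(m,None,fx=4.7,fy=4.7,interpolation=cv2.INTER_CUBIC);C=cv2.resize(c,None,fx=4.3,fy=4.3,interpolation=cv2.INTER_CUBIC)
h=max(M.shape[0],C.shape[0]);o=np.zeros((h,M.shape[1]+C.shape[1],3),np.uint8)
o[:M.shape[0],:M.shape[1]]=M;o[:C.shape[0],M.shape[1]:]=C
print(o.shape,M.shape); cv2.imwrite('pics/crop0.png',o)
E
```

```text
(387, 796, 3) (376, 400, 3)
```

View pics/crop0.png

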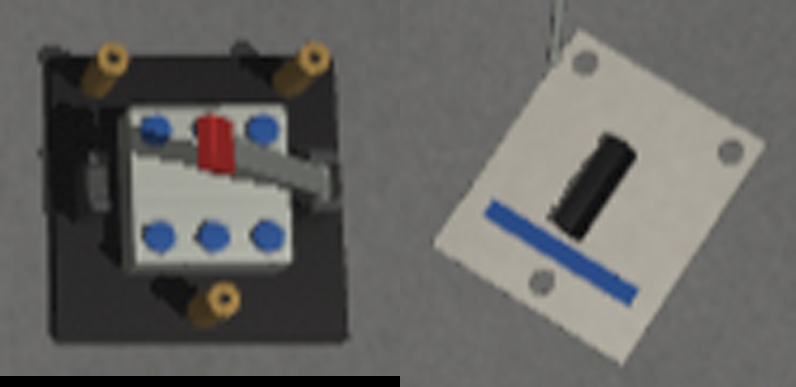

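The crop shows the threads at (112,58), (314,58) and (224,299), and the latch tab at (216,143). The cover holes are at (585,63) for hole 0, (731,152) for hole 1 and (542,283) for hole 2.

```bash
cat >> h.py <<'E'
REF=np.array([[60,50],[60,-50],[-60,0]])/1000.
def fit(P):
    P=np.array(P)[:,:2]; a=REF-REF.mean(0); b=P-P.mean(0)
    th=np.arctan2((a[:,0]*b[:,1]-a[:,1]*b[:,0]).sum(),(a*b).sum())
    R=np.array([[np.cos(th),-np.sin(th)],[np.sin(th),np.cos(th)]])
    t=P.mean(0)-R@REF.mean(0)
    return t,np.degrees(th),(P-(REF@R.T+t))*1000
E
python3 - <<'E'
from h import *
c=load('top0')
T=np.array([[112,58],[314,58],[224,299]])/4.7+[340,195]-0.4
H=np.array([[185,63],[331,152],[142,283]])/4.3+[155,170]-0.4
print('mod',fit(onz(c,T,.072))); print('cov',fit(onz(c,H,.006)))
tab=[np.array([216,143])/4.7+[340,195]]; print('tab',dep(c,tab), 'hinge',dep(c,[np.array([322,182])/4.7+[340,195]]))
s=load('scene0'); print('tab s',dep(s,[(166,221)]))
print('bott',dep(c,[(555*.7,187*.7)]), 'cover depth',dep(c,[(280*.7,282*.7),(306*.7,330*.7)]),'dish',dep(c,[(400*.7,402*.7)]))
print('driver',dep(c,[(281*.7,180*.7)]), onz(c,[(272*.7,262*.7)],0.01), 'rack corners',onz(c,np.array([[370,158],[440,170],[430,222],[358,210]])*.7,.05))
E
```

```text
mod (array([ 0.52274491, -0.23478307]), np.float64(-0.08684178840229224), array([[ 0.15749971,  0.27543906],
       [-0.14238651, -0.15077855],
       [-0.0151132 , -0.12466051]]))
cov (array([0.57909164, 0.20450282]), np.float64(-31.810890372358802), array([[ 0.22470003,  0.18938803],
       [-0.16058131, -0.15855305],
       [-0.06411873, -0.03083498]]))
tab [[ 0.52090373 -0.21477132  0.1740985 ]] hinge [[ 0.52116014 -0.28950003  0.05979796]]
tab s [[ 0.52814783 -0.22059172  0.16725333]]
bott [[ 0.75279864 -0.24177299  0.11866103]] cover depth [[0.62355485 0.21892342 0.00398268]
 [0.53886217 0.17177272 0.00467303]] dish [[0.41590643 0.01131024 0.00327805]]
driver [[0.80278737 0.21916546 0.0246574 ]] [[0.65787394 0.23285398 0.01      ]] rack corners [[ 0.83272226  0.061722    0.05      ]
 [ 0.81015443 -0.05928272  0.05      ]
 [ 0.71643055 -0.04095357  0.05      ]
 [ 0.73835736  0.08169717  0.05      ]]
```

step_arm(hand=255, grip_force=40, increments=[[[0, 0, 0], [0, 0, 9.43]], [[0, 0, 0], [0, 0, 9.43]], [[31, -28, 3], [0, 0, 0]], [[31, -28, 3], [0, 0, 0]], [[31, -28, 3], [0, 0, 0]], [[31, -28, 3], [0, 0, 0]], [[31, -28, 3], [0, 0, 0]], [[31, -28, 3], [0, 0, 0]], [[31, -28, 3], [0, 0, 0]], [[31, -28, 3], [0, 0, 0]], [[31, -28, 3], [0, 0, 0]], [[31, -28, 3], [0, 0, 0]]])

```text
clock: 1.6
tool_pos: [0.521, -0.3335, 0.2007]
orientation: [[1.0, 0.001, -0.001], [0.001, -1.0, 0.001], [-0.001, -0.001, -1.0]]
force: [1.2, -0.5, 0.7]
gripper_width: 0.0001
grasp_force: 0.0
```

step_arm(increments=[[[0.8, -33, 34], [0, 0, 0]], [[0.8, -33, 34], [0, 0, 0]], [[0, -10, 5], [0, 0, 0]], [[0, -7, 5.5], [0, 0, 0]], [[0, -7, 5.5], [0, 0, 0]], [[0, -7, 8.5], [0, 0, 0]], [[0, -7, 8.5], [0, 0, 0]], [[0, -5, 10], [0, 0, 0]], [[0, -4, 10], [0, 0, 0]], [[0, -3, 10], [0, 0, 0]], [[0, 0, 6], [0, 0, 0]], [[0, 0, 0], [0, 0, 0]]])

```text
clock: 3.1
tool_pos: [0.5215, -0.2186, 0.0636]
orientation: [[1.0, 0.001, -0.001], [0.001, -1.0, 0.001], [-0.001, -0.001, -1.0]]
force: [-0.9, -0.5, 0.0]
gripper_width: 0.0003
grasp_force: 0.0
```

```bash
python3 - <<'E'
from h import *
s=snap('scene','s1'); st=r.get_state(); print(st['tool_pos'],st['force'])
cv2.imwrite('pics/s1b.png',cv2.resize(s['img'][180:340,80:293,::-1],None,fx=3,fy=3))
E
```

```text
[ 0.52181563 -0.21884434  0.06410665] [ 0.03178469 -0.32554409  0.17575358]
```

View pics/s1b.png

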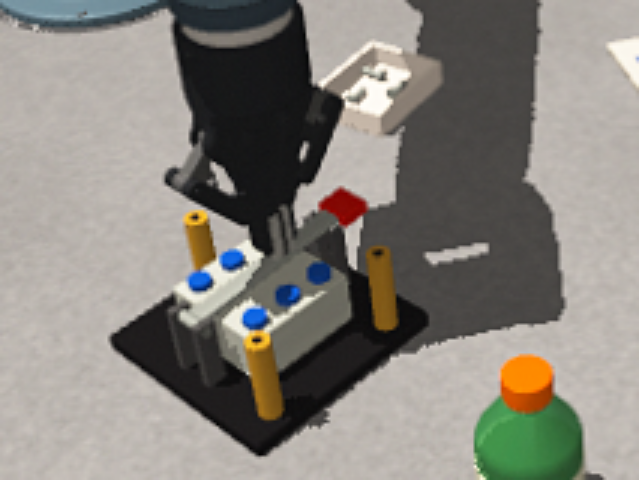

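The tab at (342,206) is almost down, still slightly above the catch cheeks. I'll push on.

step_arm(increments=[[[0, 0, 2], [0, 0, 0]], [[0, 0, 2], [0, 0, 0]], [[0, 0, 2], [0, 0, 0]], [[0, 0, 1], [0, 0, 0]], [[0, 0, 0], [0, 0, 0]]])

```text
clock: 3.78
tool_pos: [0.5219, -0.2188, 0.0575]
orientation: [[1.0, 0.001, -0.0], [0.001, -1.0, -0.0], [-0.0, 0.0, -1.0]]
force: [-0.2, 0.8, 2.7]
gripper_width: 0.0002
grasp_force: 1.5
```

step_arm(increments=[[[0, 0, 1], [0, 0, 0]], [[0, 0, 1], [0, 0, 0]], [[0, 0, 1], [0, 0, 0]], [[0, 0, 0], [0, 0, 0]], [[0, 0, 0], [0, 0, 0]]])

```text
clock: 4.4
tool_pos: [0.522, -0.2189, 0.0572]
orientation: [[1.0, 0.001, -0.001], [0.001, -1.0, 0.0], [-0.001, -0.0, -1.0]]
force: [-9.1, 5.4, 22.3]
gripper_width: -0.0002
grasp_force: 11.0
```

step_arm(hand=100, increments=[[[0, 0, -45], [0, 0, 0]], [[0, 0, -45], [0, 0, 0]], [[5.7, -42.3, -30], [0, 0, 0]], [[5.7, -42.3, 0], [0, 0, 0]], [[5.7, -42.3, 0], [0, 0, 0]], [[5.7, -42.3, 0], [0, 0, 0]], [[5.7, -42.3, 0], [0, 0, 0]], [[5.7, -42.3, 0], [0, 0, 0]], [[5.7, -42.3, 0], [0, 0, 0]], [[5.7, -42.3, 0], [0, 0, 0]], [[5.7, -42.3, 0], [0, 0, 0]], [[5.7, -42.3, 0], [0, 0, 0]]])

```text
clock: 5.9
tool_pos: [0.5786, 0.2057, 0.174]
orientation: [[1.0, 0.001, 0.0], [0.001, -1.0, 0.0], [0.0, -0.0, -1.0]]
force: [-0.4, -0.4, 0.3]
gripper_width: 0.052
grasp_force: 0.0
```

step_arm(increments=[[[0, 0, 0], [0, 0, 10.6]], [[0, 0, 0], [0, 0, 10.6]], [[0, 0, 0], [0, 0, 10.5]], [[0, 0, 0], [0, 0, 0]]])

```text
clock: 6.4
tool_pos: [0.5785, 0.2043, 0.174]
orientation: [[0.852, -0.523, -0.0], [-0.523, -0.852, -0.0], [-0.0, 0.0, -1.0]]
force: [0.0, 0.2, 0.1]
gripper_width: 0.052
grasp_force: 0.0
```

```bash
python3 - <<'E'
from h import *
c=snap('wrist','w1'); print(c['xyz'],c['attitude']); print(r.get_state()['tool_pos'],r.get_state()['joints'])
t=snap('top','t1')['img'][:,:,::-1]
o=np.zeros((600,800,3),np.uint8); o[:420,:560]=c['img'][:,:,::-1]
o[:240,560:]=cv2.resize(t[195:275,340:420],(240,240)); cv2.imwrite('pics/w1b.png',o[:420])
E
```

```text
[0.64303402 0.16366518 0.31613583] [[-5.23842801e-01 -8.12810359e-01 -2.54809813e-01]
 [-8.51814925e-01  4.99937449e-01  1.56441301e-01]
 [ 2.31857567e-04  2.99001451e-01 -9.54252628e-01]]
[0.57849213 0.20421531 0.17400853] [8.86674637e+00 1.24490163e+01 9.73801288e+01 1.87273518e-03
 7.01842440e+01 1.30354708e+02]
```

View pics/w1b.png

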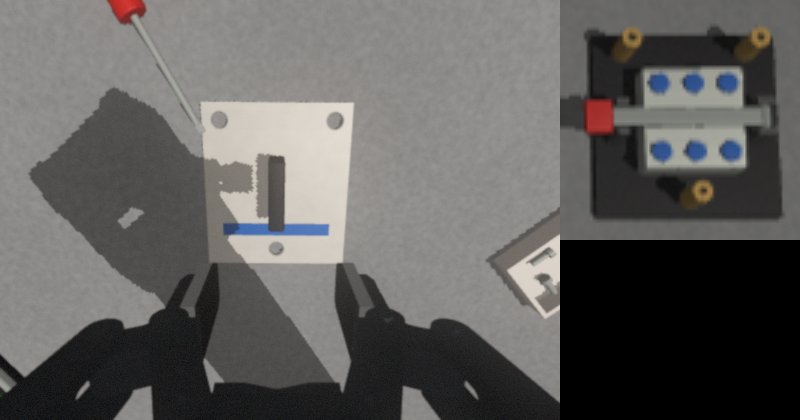

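The wrist view shows holes 0, 1 and 2 at (219,120), (335,121) and (276,248). The screwdriver tip is right at the plate's edge at (203,131). The top-view inset shows the latch lying level in its catch.

```bash
python3 - <<'E'
from h import *
c=load('w1'); print(fit(onz(c,[(219,120),(335,121),(276,248)],.003)))
p=onz(c,[(203,131),(145,35)],.013);print(p)
t=load('t1'); print('latch z',dep(t,[(340+38*80/240,195+117*80/240)]), dep(c,[(200,128),(190,107),(170,73)]))
st=r.get_state(); print(np.degrees(np.arctan2(st['orientation'][0,1],st['orientation'][1,1])),st['orientation'])
E
```

```text
(array([0.57806383, 0.20363733]), np.float64(-32.05286720318508), array([[ 0.27255124,  0.30537042],
       [-0.17443039, -0.3520985 ],
       [-0.09812085,  0.04672808]]))
[[0.6549571  0.22953814 0.013     ]
 [0.73895792 0.22572776 0.013     ]]
latch z [[ 0.52102813 -0.1590057   0.06023886]] [[0.65823933 0.22992646 0.01454452]
 [0.67644891 0.22721615 0.01419386]
 [0.70583831 0.22517981 0.01583571]]
-148.4943355427445 [[ 8.52588480e-01 -5.22582853e-01 -2.12342238e-04]
 [-5.22582867e-01 -8.52588498e-01 -1.17684689e-05]
 [-1.74890549e-04  1.21000076e-04 -9.99999977e-01]]
```

step_arm(increments=[[[0, 0, 36], [0, 0, 0.4]], [[0, 0, 36], [0, 0, 0]], [[0, 0, 36], [0, 0, 0]], [[0, 0, 30], [0, 0, 0]], [[0, 0, 16], [0, 0, 0]], [[0, 0, 8], [0, 0, 0]], [[0, 0, 0], [0, 0, 0]]])

```text
clock: 7.38
tool_pos: [0.5789, 0.2043, 0.0126]
orientation: [[0.848, -0.531, 0.0], [-0.531, -0.848, 0.0], [0.0, -0.0, -1.0]]
force: [0.2, 0.2, 0.4]
gripper_width: 0.0518
grasp_force: 0.0
```

step_arm(hand=255, grip_force=80, increments=[[[0, 0, 0], [0, 0, 0]], [[0, 0, 0], [0, 0, 0]], [[0, 0, 0], [0, 0, 0]], [[0, 0, 0], [0, 0, 0]], [[0, 0, 0], [0, 0, 0]], [[0, 0, 0], [0, 0, 0]], [[0, 0, 0], [0, 0, 0]], [[0, 0, 0], [0, 0, 0]]])

```text
clock: 8.38
tool_pos: [0.5795, 0.2044, 0.0136]
orientation: [[0.847, -0.531, 0.002], [-0.531, -0.847, 0.0], [0.001, -0.001, -1.0]]
force: [-0.1, -0.2, 6.8]
gripper_width: 0.0124
grasp_force: 81.5
```

step_arm(increments=[[[-6, 4, -1], [0, 0, 0]], [[-6, 4, -1], [0, 0, 0]], [[-6, 4, -1], [0, 0, 0]], [[-7, 4, -1], [0, 0, 0]], [[0, 0, -10], [0, 0, 0]], [[0, 0, -20], [0, 0, 0]], [[0, 0, -20], [0, 0, 0]], [[0, 0, -30], [0, 0, 0]], [[0, 0, -30], [0, 0, 0]], [[0, 0, -30], [0, 0, 0]], [[0, 0, -10], [0, 0, 0]], [[0, 0, 0], [0, 0, 0]]])

```text
clock: 9.88
tool_pos: [0.5494, 0.204, 0.1674]
orientation: [[0.847, -0.531, 0.002], [-0.531, -0.847, 0.0], [0.001, -0.001, -1.0]]
force: [-0.3, 0.1, -3.4]
gripper_width: 0.0125
grasp_force: 80.4
```

```bash
python3 - <<'E'
from h import *
c=snap('wrist','w2'); t=snap('top','t2')['img'][:,:,::-1]
o=np.zeros((420,800,3),np.uint8); o[:,:560]=c['img'][:,:,::-1]
o[:240,560:]=cv2.resize(t[90:250,150:310],(240,240)); cv2.imwrite('pics/w2b.png',o)
E
```

```text
(no output)
```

View pics/w2b.png

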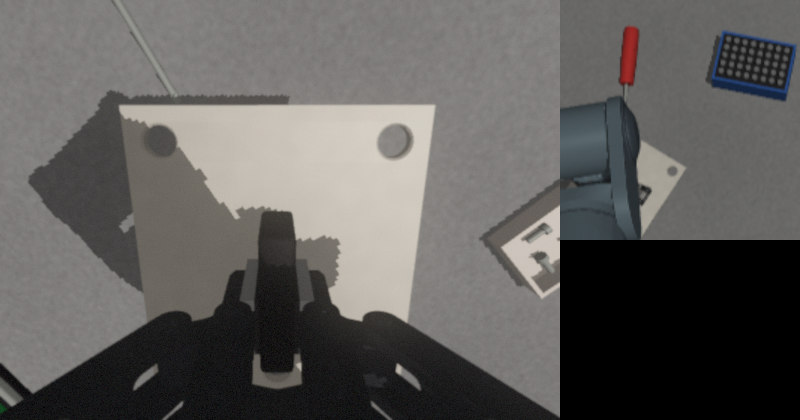

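The cover hangs level in the grip, with hole 0 at (160,140) and hole 1 at (394,141). The screwdriver hasn't moved.

```bash
cat >> h.py <<'E'
def fit2(P):
    P=np.array(P)[:,:2]; d=P[0]-P[1]; th=np.arctan2(d[1],d[0])-np.pi/2
    return P.mean(0)-.06*np.array([np.cos(th),np.sin(th)]),np.degrees(th),np.linalg.norm(d)
E
python3 - <<'E'
from h import *
c=load('w2'); pts=[(130,180-60),(270,190),(420,120),(300,130),(240,130)]
D=dep(c,[(200,130),(270,190),(420,120),(300,130)]);print(D)
print(onz(c,[(160,140),(394,141)],.160),fit2(onz(c,[(160,140),(394,141)],.160)))
p=fit2(onz(c,[(160,140),(394,141)],.160))
st=r.get_state(); R=st['orientation']; print(st['tool_pos'],np.degrees(np.arctan2(R[1,0],R[0,0])), R.T@(np.r_[p[0],.154]-st['tool_pos'])*1000)
E
```

```text
[[0.62077576 0.1960708  0.16012485]
 [0.58303368 0.18541103 0.15813645]
 [0.57533415 0.11618716 0.15918835]
 [0.59841196 0.16061816 0.15876685]]
[[0.62639674 0.21282234 0.16      ]
 [0.57353717 0.12937986 0.16      ]] (array([0.54928129, 0.20320971]), np.float64(-32.35365028999495), np.float64(0.09877642420666975))
[0.5481325 0.2038069 0.1651192] -32.06751090305946 [ 1.3080235  -0.11908248 11.11700491]
```

step_arm(increments=[[[0, 0, 0], [0, 0, -10.6]], [[0, 0, 0], [0, 0, -10.6]], [[0, 0, 0], [0, 0, -10.7]]])

```text
clock: 10.35
tool_pos: [0.5479, 0.2038, 0.1644]
orientation: [[1.0, 0.003, -0.003], [0.003, -1.0, -0.001], [-0.003, 0.001, -1.0]]
force: [-0.2, 1.9, -3.0]
gripper_width: 0.0125
grasp_force: 80.2
```

step_arm(increments=[[[-2.2, 20, 0], [0, 0, 0]], [[-2.2, 36, 0], [0, 0, 0]], [[-2.2, 42, 0], [0, 0, 0]], [[-2.2, 42, 0], [0, 0, 0]], [[-2.2, 42, 0], [0, 0, 0]], [[-2.2, 42, 0], [0, 0, 0]], [[-2.2, 42, 0], [0, 0, 0]], [[-2.2, 42, 0], [0, 0, 0]], [[-2.2, 42, 0], [0, 0, 0]], [[-2.2, 42, 0], [0, 0, 0]], [[-2.2, 32, 0], [0, 0, 0]], [[-2.2, 15, 0], [0, 0, 0]]])

```text
clock: 11.85
tool_pos: [0.52, -0.2367, 0.1654]
orientation: [[1.0, -0.007, -0.001], [-0.007, -1.0, 0.001], [-0.001, -0.001, -1.0]]
force: [-0.2, 0.4, -2.4]
gripper_width: 0.0123
grasp_force: 80.2
```

```bash
python3 - <<'E'
from h import *
c=snap('wrist','w3'); t=snap('top','t3')['img'][:,:,::-1]
o=np.zeros((420,800,3),np.uint8); o[:,:560]=c['img'][:,:,::-1]
o[:240,560:]=cv2.resize(t[170:290,330:450],(240,240)); cv2.imwrite('pics/w3b.png',o)
st=r.get_state();print(st['tool_pos'],st['orientation'],st['joints'])
E
```

```text
[ 0.52036705 -0.23601809  0.1656572 ] [[ 9.99980450e-01 -6.16519248e-03 -1.04384381e-03]
 [-6.16451895e-03 -9.99980790e-01  6.47233834e-04]
 [-1.04781408e-03 -6.40786386e-04 -9.99999246e-01]] [-3.57602599e+01  7.58177212e+00  1.03885711e+02 -5.21877832e-03
  6.86027211e+01  5.45948696e+01]
```

View pics/w3b.png

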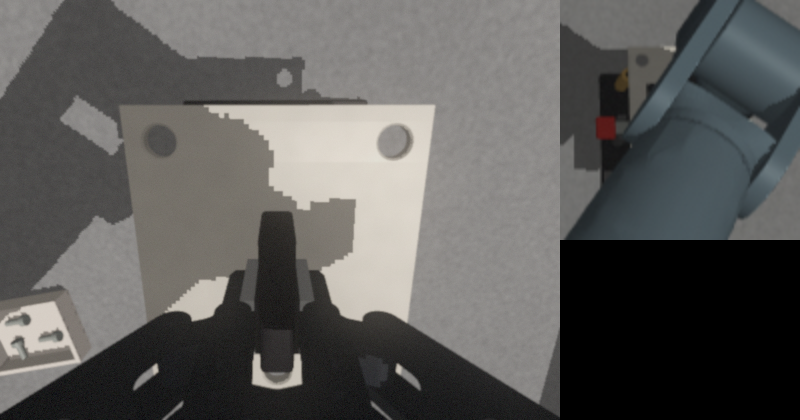

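The plate hangs over the module at a safe height. I'll correct it and come down, leaving some margin.

step_arm(increments=[[[1.8, -1.2, 0], [0, 0, -0.4]], [[0, 0, 10], [0, 0, 0]], [[0, 0, 16], [0, 0, 0]], [[0, 0, 16], [0, 0, 0]], [[0, 0, 12], [0, 0, 0]], [[0, 0, 6], [0, 0, 0]], [[0, 0, 0], [0, 0, 0]], [[0, 0, 0], [0, 0, 0]]])

```text
clock: 12.95
tool_pos: [0.5235, -0.2341, 0.1069]
orientation: [[1.0, 0.004, 0.001], [0.004, -1.0, -0.001], [0.001, 0.001, -1.0]]
force: [0.2, -0.4, -1.7]
gripper_width: 0.0129
grasp_force: 80.2
```

```bash
python3 - <<'E'
from h import *
w=snap('wrist','w4'); t=snap('top','t4'); s=snap('scene','s4')
f=lambda a,y,x,h,wd,k: cv2.resize(a[y:y+h,x:x+wd,::-1],(wd*k,h*k),interpolation=cv2.INTER_CUBIC)
o=np.zeros((600,800,3),np.uint8)
o[:240,:800]=f(w['img'],80,110,60,200,4)[:, :800]
o[240:,:480]=f(s['img'],225,115,90,120,4)
o[240:540,480:]=f(w['img'],110,360,60,64,5)
cv2.imwrite('pics/m4.png',o)
o2=np.zeros((440,800,3),np.uint8);o2[:400,:400]=f(t['img'],185,335,80,80,5);o2[:,400:]=f(load('s1')['img'],225,115,110,100,4);cv2.imwrite('pics/m4t.png',o2)
st=r.get_state();print(st['tool_pos'],st['orientation'],st['force'])
E
```

```text
[ 0.52341731 -0.23403787  0.10693325] [[ 9.99991041e-01  4.11784965e-03  9.80372821e-04]
 [ 4.11851509e-03 -9.99991289e-01 -6.77712815e-04]
 [ 9.77573562e-04  6.81744423e-04 -9.99999290e-01]] [-0.32599337  0.17219004 -2.7002309 ]
```

View pics/m4.png

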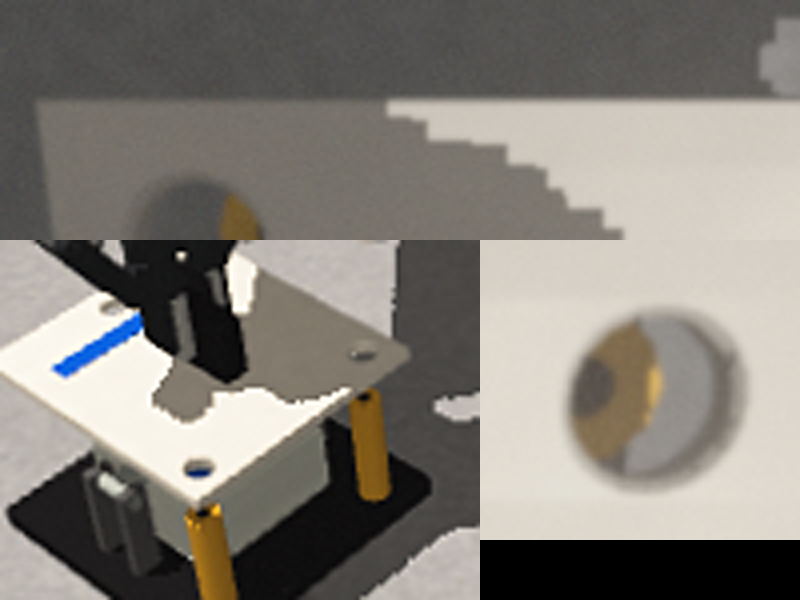

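The scene crop shows the hole 0 rim at (362,352) with thread 0 at (365,396), and the hole 1 rim at (199,467). The wrist crop shows the hole 1 rim centred at (657,400) and thread 1, dark, at (594,387).

```bash
python3 - <<'E'
from h import *
w=load('w4'); s=load('s4')
print('plate z',dep(w,[(300,130),(200,120),(420,160)])[:,2],dep(s,[(170,265),(190,262),(130,258)])[:,2])
q=lambda u,v:(u/4+115-.4,(v-240)/4+225-.4)
zt=.1005
print('scene holes',onz(s,[q(362,352),q(199,467)],zt),fit2(onz(s,[q(362,352),q(199,467)],zt)), 'hole2',onz(s,[q(112,307)],zt))
print('scene thread0',onz(s,[q(365,396),q(207,512)],.072))
e=lambda u,v:((u-480)/5+360-.4,(v-240)/5+110-.4)
print('wrist hole1',onz(w,[e(657,400)],zt),'thread1',onz(w,[e(594,387)],.072))
print('wrist',fit2(onz(w,[(160,140),e(657,400)],zt)))
E
```

```text
plate z [0.09794586 0.09946857 0.09955394] [0.098179   0.10031209 0.09859278]
scene holes [[ 0.58390084 -0.18567122  0.1005    ]
 [ 0.58440759 -0.28506932  0.1005    ]] (array([ 0.52415499, -0.23567616]), np.float64(0.29210418318069453), np.float64(0.09939939414373915)) hole2 [[ 0.46406727 -0.23692323  0.1005    ]]
scene thread0 [[ 0.58152846 -0.18490884  0.072     ]
 [ 0.58252043 -0.28425805  0.072     ]]
wrist hole1 [[ 0.58318175 -0.28423     0.1005    ]] thread1 [[ 0.58138305 -0.28737997  0.072     ]]
wrist (array([ 0.52336517, -0.23470661]), np.float64(-0.2126864280035002), np.float64(0.09860200420277716))
```

View pics/m4t.png

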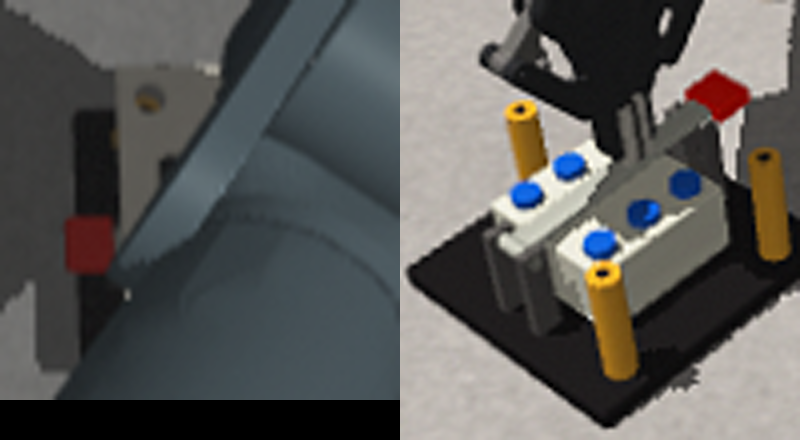

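In the scene crop the threads are at (765,156), (603,271) and (521,109).

```bash
python3 - <<'E'
from h import *
w=load('w4'); s=load('s4'); s1=load('s1'); t=load('t4')
g=lambda u,v:((u-400)/4+115-.4,v/4+225-.4)
T=onz(s1,[g(765,156),g(603,271),g(521,109)],.072)
print('mod scene',fit(T),T)
q=lambda u,v:(u/4+115-.4,(v-240)/4+225-.4)
zt=.0993
H=onz(s,[q(362,352),q(199,467),q(112,307)],zt); print('cov scene',fit(H),H)
e=lambda u,v:((u-480)/5+360-.4,(v-240)/5+110-.4)
print('wrist hole1',onz(w,[e(657,400)],zt),'thread1',onz(w,[e(592,387)],.072),'proj',onz(w,[e(592,387)],zt))
print('wrist',fit2(onz(w,[(160,140),e(657,400)],zt)))
k=lambda u,v:(u/5+335-.4,v/5+185-.4)
print('top hole0',onz(t,[k(151,98)],zt))
# enlarge wrist hole1 and hole0 undersides
o=np.zeros((400,800,3),np.uint8)
for i,(x,y) in enumerate([(375,120),(140,120)]): o[:,400*i:400*i+400]=cv2.resize(w['img'][y:y+40,x:x+40,::-1],(400,400),interpolation=cv2.INTER_CUBIC)
cv2.imwrite('pics/h4.png',o)
E
```

```text
mod scene (array([ 0.52117136, -0.23498949]), np.float64(-0.09031128106487907), array([[ 0.27836195,  0.17528253],
       [-0.4407044 ,  0.12455102],
       [ 0.16234245, -0.29983355]])) [[ 0.58152846 -0.18490884  0.072     ]
 [ 0.58065177 -0.28495945  0.072     ]
 [ 0.46133378 -0.23519475  0.072     ]]
cov scene (array([ 0.52289673, -0.23522748]), np.float64(0.5878977193645026), array([[ 0.38211379, -0.07572589],
       [-0.13602538,  0.29256772],
       [-0.24608841, -0.21684184]])) [[ 0.58276265 -0.18469021  0.0993    ]
 [ 0.58327057 -0.28431665  0.0993    ]
 [ 0.4626538  -0.23605996  0.0993    ]]
wrist hole1 [[ 0.58305271 -0.28463304  0.0993    ]] thread1 [[ 0.58138258 -0.28718033  0.072     ]] proj [[ 0.58412337 -0.27903125  0.0993    ]]
wrist (array([ 0.52323761, -0.23471186]), np.float64(-0.21268642800346205), np.float64(0.09939758384472501))
top hole0 [[ 0.58353587 -0.18364906  0.0993    ]]
```

View pics/h4.png

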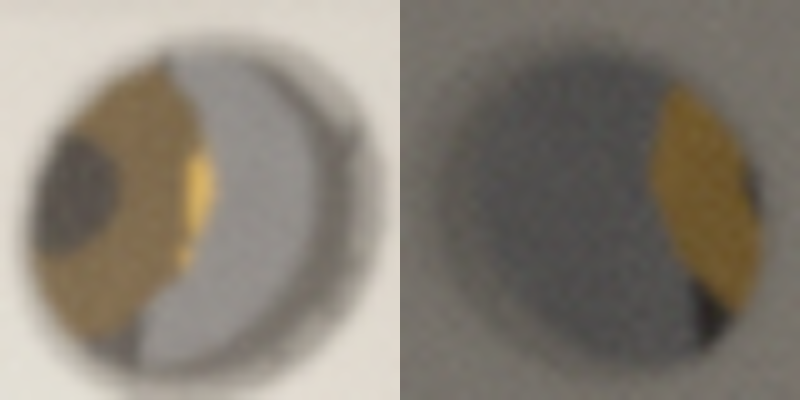

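Left, hole 1: the thread is centred near (50,190). Right, hole 0: only the brass edge at 655 and the thread's edge at about 742 show, which puts its centre near (815,180).

```bash
python3 - <<'E'
from h import *
w=load('w4'); print(w['K'][0,2])
a=lambda u,v:(375+u/10-.45,120+v/10-.45); b=lambda u,v:(140+(u-400)/10-.45,120+v/10-.45)
print('thr',fit2(onz(w,[b(815,180),a(48,190)],.072)))
print('hole',fit2(onz(w,[b(600,205),a(205,210)],.0993)))
E
```

```text
276.57608044998636
thr (array([ 0.52169809, -0.23625161]), np.float64(-0.11282733267973592), np.float64(0.09893552016284732))
hole (array([ 0.52344549, -0.23488087]), np.float64(0.05215990934379845), np.float64(0.09956400071033916))
```

step_arm(increments=[[[-1.5, 0.7, 0], [0, 0, 0.4]], [[0, 0, 2.5], [0, 0, 0]], [[0, 0, 2.5], [0, 0, 0]], [[0, 0, 0], [0, 0, 0]], [[0, 0, 0], [0, 0, 0]], [[0, 0, 0], [0, 0, 0]], [[0, 0, 0], [0, 0, 0]]])

```text
clock: 13.98
tool_pos: [0.5216, -0.2345, 0.1014]
orientation: [[1.0, -0.003, 0.0], [-0.003, -1.0, -0.0], [0.0, 0.0, -1.0]]
force: [-0.3, -0.7, -2.9]
gripper_width: 0.0126
grasp_force: 80.2
```

```bash
python3 - <<'E'
from h import *
w=snap('wrist','w5'); s=snap('scene','s5')
o=np.zeros((600,800,3),np.uint8)
for i,(x,y) in enumerate([(375,120),(140,120)]): o[:240,400*i:400*i+240]=cv2.resize(w['img'][y:y+40,x:x+40,::-1],(240,240),interpolation=cv2.INTER_CUBIC)
o[240:,:]=cv2.resize(s['img'][225:285,115:248,::-1],(800,360),interpolation=cv2.INTER_CUBIC)
cv2.imwrite('pics/m5.png',o)
st=r.get_state();print(st['tool_pos'],st['orientation'],st['force'],st['grasp_force'],dep(s,[(170,265),(190,262),(130,258)])[:,2])
E
```

```text
[ 0.52159414 -0.23445822  0.10135091] [[ 9.99995906e-01 -2.86056232e-03  7.02836539e-05]
 [-2.86056114e-03 -9.99995908e-01 -1.69075275e-05]
 [ 7.03317314e-05  1.67064076e-05 -9.99999997e-01]] [-0.92755498 -0.67127087 -1.48234666] 80.15336751937866 [0.09482155 0.09419317 0.09370541]
```

View pics/m5.png

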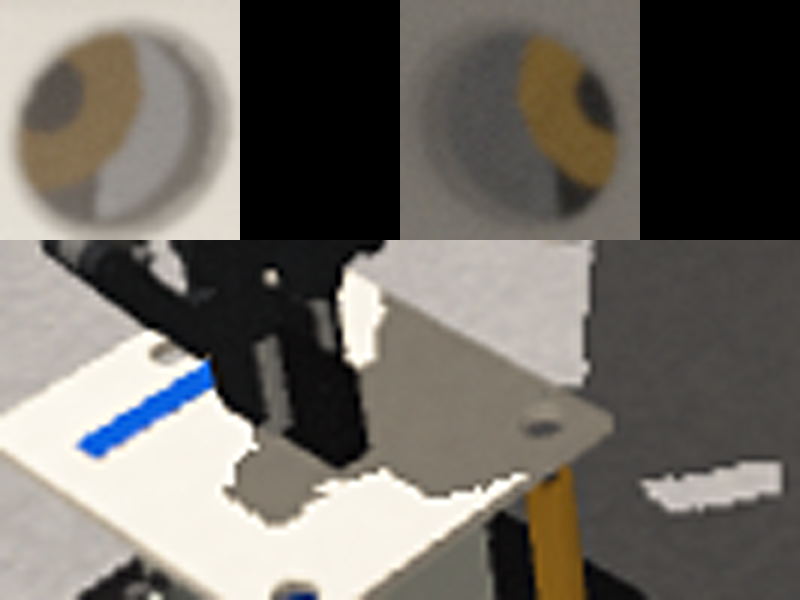

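Both threads now show more nearly symmetrically through their holes. The thread centres are at about (41,97) and (621,100), and the rim centres at (123,125) and (517,122). One last number check.

```bash
python3 - <<'E'
from h import *
w=load('w5'); s=load('s5')
a=lambda u,v:(375+u/6-.42,120+v/6-.42); b=lambda u,v:(140+(u-400)/6-.42,120+v/6-.42)
print('thr',fit2(onz(w,[b(621,100),a(41,97)],.072)))
print('hole',fit2(onz(w,[b(517,122),a(123,125)],.094)))
k=800/133; q=lambda u,v:(115+u/k-.4,225+(v-240)/6-.4)
print('scene hole0',onz(s,[q(544,419)],.094),'hole2',onz(s,[q(172,351)],.094))
E
```

```text
thr (array([ 0.52132602, -0.23634445]), np.float64(-0.08215721601343962), np.float64(0.09886723503273699))
hole (array([ 0.5216648 , -0.23517531]), np.float64(-0.3385748031019669), np.float64(0.09956315600059126))
scene hole0 [[ 0.58151321 -0.18427181  0.094     ]] hole2 [[ 0.46181995 -0.2350568   0.094     ]]
```

step_arm(increments=[[[-0.2, 0.6, 0], [0, 0, -0.15]], [[0, 0, 0], [0, 0, 0]], [[0, 0, 0], [0, 0, 0]], [[0, 0, 0], [0, 0, 0]], [[0, 0, 0], [0, 0, 0]], [[0, 0, 0], [0, 0, 0]]])

```text
clock: 14.82
tool_pos: [0.5214, -0.2351, 0.1013]
orientation: [[1.0, -0.0, -0.0], [-0.0, -1.0, 0.0], [-0.0, -0.0, -1.0]]
force: [0.3, -0.2, -3.0]
gripper_width: 0.0131
grasp_force: 80.2
```

```bash
python3 -c "
from rig import r
print(r.get_state()['tool_pos'],r.get_state()['grasp_force']); print(r.sign_off())"
```

```text
[ 0.52136729 -0.2350644   0.10128965] 80.15194416046143
the job is handed in; nothing more can be done
None
```

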